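# Clamp a glued heel block in the ratchet press

## Robot

A 6-joint arm with a two-finger parallel gripper is mounted at the origin on the work surface. World frame = base frame: x ahead of the robot, y to its left, z up, the work surface at z = 0. Lengths are in m, angles in rad, forces in N, time in s.
With the tool pointing down it reaches from about 0.2 to 0.875 m from the base axis. Payload 3.4 kg.
Tool frame: the origin (TCP) lies between the finger pads; the fingertips stand 25 mm ahead of it and the grasp point (between the pads) lies 6 mm ahead of it (r.nose_length is the z of the fingertips in the tool frame, in m); z points along the fingers, y is the line along which they close (so a half turn about z gives the same grasp; the last joint's range is limited). The gripper opens to 94 mm and grips with 3 to 60 N. Pads are 16 mm wide; open, the fingers measure 119 mm over their backs; the gripper's body (75 mm by 177 mm) begins 78 mm behind the grasp point.
Start: joints at [1.02, 0.276, 1.505, -0, 1.361, -0.121], TCP at [0.24, 0.523, 0.23] pointing down, gripper open.
Joint ranges: [-2.89, 2.89], [-0.75, 2.08], [0.22, 2.7], [-1.18, 4.32], [0.11, 2.71], [-2.7, 2.7]. Speed limits (rad/s): [2.57, 2.57, 3.14, 3.14, 3.14, 3.14].

## Interface

Orientations are given as a unit quaternion [w, x, y, z].
In Python, from plant import r, gripper_to, inverse_kinematics, vision, models, telemetry gives the robot as it stands. Calls block until the motion is done:
- r.move_to(position, orientation): joint-space move of the TCP to a pose.
- r.move_l(position, rot=None, vel=0.15, guard=None): straight line of the TCP; rot=None keeps the orientation; vel is the mean speed in m/s. With guard (N) it stops when the force on the tool has changed by that much, and returns True; else False.
- r.movej(angles): joint-space move.
- gripper_to(opening, f_grip=None): finger opening in m; f_grip is the grip in N (None keeps the last); returns when the fingers have stopped.
- r.hold(seconds).
- inverse_kinematics(position, orientation): joint angles nearest the present ones, or None.
- vision.snapshot(name): name is "scene" or "top" or "wrist"; returns the picture (420x560x3 uint8, red, green, blue); there is no depth.
- vision.get_calibration(name): a dict with "fx", "fy", "cx", "cy" (pixels), "position" and "orientation" of the camera in the world. Camera axes: x right, y down, z forward; pixel columns grow to the right and rows downward; lengths in m; the calibration is good to about 2 mm. A picture is of the moment at which its call begins: read the wrist's pose just before it. get_calibration takes no time and is no camera call; for the wrist camera it gives the pose at the moment of the call.
A pose or a line that the arm cannot do raises r.PlanningError and nothing moves.
- r.sign_off(): hands the job in; it is judged then, once.
Trained networks look in the newest picture that a camera, given by its name, has taken for a name from the list of things; names that differ only in an ending like _2 or _b are one class to them, and where a whole thing is asked for, a point or a joint stands for the part that bears it (a point fixed in the world has none). Each returns a list of dicts, best first, with "score" (0 to 1); they miss things now and then, are a little off and sometimes report something else, mostly with a low value. They report only what shows in the picture. A call takes as long as a camera call. They do not tell look-alikes from the thing itself.
- models.boxes_of(thing, camera): "at" ([x, y, z] in m, in world coordinates, good to about 4 mm: the middle of the surface that is visible of it).
- models.regions_of(thing, camera): "pixels" (420x560 bool, what is visible of it).
- models.mark_of(thing, camera): "at" ([x, y, z] in m, in world coordinates, good to about 4 mm: a listed point, or the origin of a listed thing).
Readings, each from a call of its own:
- telemetry.current_t(): time.
- telemetry.current_joints(): joint angles.
- telemetry.current_dq(): joint speeds.
- telemetry.current_joint_efforts(): joint torques, N m.
- telemetry.current_ee_pos(): TCP position.
- telemetry.current_tool_rot(): TCP orientation.
- telemetry.current_wrist_force(): force on the tool from outside, world axes, zero at the start.
- telemetry.current_torque(): the same for the moment, N m.
- telemetry.current_opening(): finger opening in m.
- telemetry.current_finger_force(): force on a finger pad.
Only numpy, scipy, OpenCV 4.12 (cv2) and the standard library are available. Lean on these libraries where they do the work, as an engineer would, in place of code of your own. Each camera call takes 0.05 s, during which the arm holds its last target. There are 200 camera calls.

## Task

Stand the layered heel block upright in the open tray of the glue press with its glued layers facing the jaw, let go of it, and slide the tray fully home. Then pump the trigger, letting it spring right back between squeezes, until the pad presses the block against the fence with its spring pushed in about half way, never bottoming the pad, and finish still holding the trigger squeezed at that pressure with the hand off the block and the jaw. Leave the jar, the hammer and the tub where they are.

Things in the scene. Friction and masses are not known exactly. Their poses are not given: they have to be found in the camera images.
- heel: The heel block to be clamped: upright wooden block, 60 mm (its x) by 46 mm (its y) by 80 mm tall, loose, about 0.16 kg, glued up of five alternating light and dark layers, each 9 mm, stacked along its y (the stripes show on its top and on its x faces). Either way round is the same. Origin: centre of the underside.
- press: The bench-fixed glue press on a steel base 12 mm thick. Origin: centre of the base's underside; z up. Along its y: fixed wooden grip at -104 to -80 mm (up to z = 168 mm), trigger pivot at -60 mm, z = 89 mm between green cheeks (x -22 to +22 mm, up to z = 100 mm), jaw in the middle, tray at +47 to +118 mm. The jaw travels along +y to the closed tray; the tray opens towards -x.
- tray_in (a point): Centre of the upper side of the tray's floor, 22 mm above the table; axes as the press's. Inside 74 mm (x) by 58 mm (y). Walls above the floor: fence (+y side) 36 mm, front (-x side) 36 mm, back 20 mm, and a 6 mm lip on the jaw's side. The block goes in with its y along the tray's y; clamped to the fence its centre is 6 mm to +y of this point.
- tray (a joint): How far the tray is open, in m: 0 fully home, 0.085 fully open (towards the press's -x). It slides with 2 N of friction and stays where left.
- tray_pull (a point): Upper end of the tray's pull: an upright brass post, 18 mm in diameter and 45 mm tall, in front of the middle of the tray's front (58 mm to -x of tray_in), 6 mm clear of its face; its top is 79 mm above the table. Axes as the press's.
- trigger: The trigger: a round aluminium lever, 14 mm thick. Origin on its pivot (a hinge along the press's x), its z along the lever, which reaches 82 mm beyond the pivot. Released, it leans 0.2 rad towards the jaw (+y); squeezed towards the fixed grip it turns up to 0.4 rad, to lean 0.2 rad the other way. A spring returns it (2.5 to 4.5 N at 50 mm up, up to 14 N more while the jaw presses).
- trigger_mid (a point): Point on the trigger lever's axis, 50 mm from its pivot, 139 mm above the table: a good place to squeeze. From released to squeezed it moves 20 mm to the press's -y.
- grip_mid (a point): Centre of the fixed grip (22 mm in x, 24 mm in y) at the height of trigger_mid. The released trigger's axis is 42 mm to +y of it, the squeezed one's 22 mm. Over their outsides, grip and trigger measure 61 mm released and 41 mm squeezed.
- jaw: The moving jaw on a toothed bar: dark steel head 44 by 36 mm with the sprung pad. Origin: middle of the head's front, 46 mm above the table; the free pad's face is 24 mm ahead (+y). A full squeeze drives it 10 mm (28 mm per rad of trigger, less up to 5 mm of slack, teeth 5 mm; 70 mm in all). When the trigger springs back only 4.5 N of friction holds it, so more pressure lasts only while squeezed.
- pad (a joint): How far the jaw's sprung black rubber pad (40 by 32 mm face, 8 mm thick) is pushed in towards the jaw head, in m: 0 free, 0.007 half way (10.5 N), 0.014 bottomed; 1.5 N per mm. It grows when the pad presses on the block. At the start the pad is 26 to 40 mm from where the block's face will be when it is against the fence.
- jar: Bystander: amber glass jar, 68 mm wide, 85 mm tall. Origin: centre of the underside.
- hammer: Bystander: hammer lying on the bench. Origin: on its underside, handle to its -x.
- tub: Bystander: white plastic tub, 90 mm wide, 70 mm tall. Origin: centre of the underside.
Things that resemble listed ones, but are neither listed nor needed, are in the scene too. Leave any blue, green or pink look-alike of the heel alone.

How it is judged:
On the way, in this order (a step that is already met when the one before it is completed fails the run):
1. the heel block stands in the open tray, layers towards the jaw, let go of (x of heel in the frame of tray_in between -0.0105 and 0.0105 m and z of heel in the frame of tray_in between -0.005 and 0.005 m and angle between heel's own z axis and vertical below 0.08 rad and y of heel in the frame of tray_in between -0.012 and 0.012 m and angle between the y axis of heel and the y axis of tray_in, either way round below 0.2 rad and contact force between the fingers and heel below 0.1 N and value of joint tray above 0.04 m), for 0.2 s.
2. the tray is slid home with the block in it (x of heel in the frame of tray_in between -0.0105 and 0.0105 m and z of heel in the frame of tray_in between -0.005 and 0.005 m and angle between heel's own z axis and vertical below 0.08 rad and y of heel in the frame of tray_in between -0.012 and 0.012 m and angle between the y axis of heel and the y axis of tray_in, either way round below 0.2 rad and contact force between the fingers and heel below 0.1 N and value of joint tray below 0.004 m), for 0.2 s.
3. the pad, pumped forward, touches the block (contact force between jaw and heel above 0.8 N and value of joint tray below 0.006 m), for 0.05 s.
At the end, for the whole second after the job is handed in: Tray home (within 5 mm), block upright in it against the fence (within 3 mm), layers facing the jaw; pad pushed in 4.5 to 10 mm, pressing the block with 5 to 18 N; fingers still pushing the trigger (over 1 N), touching neither block nor jaw (x of heel in the frame of tray_in between -0.0105 and 0.0105 m and z of heel in the frame of tray_in between -0.005 and 0.005 m and angle between heel's own z axis and vertical below 0.08 rad and y of heel in the frame of tray_in between 0.003 and 0.012 m and angle between the y axis of heel and the y axis of tray_in, either way round below 0.2 rad and contact force between the fingers and heel below 0.1 N and value of joint tray below 0.005 m and value of joint pad between 0.0045 and 0.01 m and contact force between jaw and heel between 5 and 18 N and contact force between the fingers and trigger above 1 N and contact force between the fingers and jaw below 0.1 N); the arm keeps its last pose, push and grip.
It fails at once if the pad is all but bottomed (pushed in over 12.5 mm) or presses the block with over 24 N (value of joint pad above 0.0125 m or contact force between jaw and heel above 24 N).
It fails at once if the block is let go more than 40 mm above the tray floor's level or tipped over ((height (world z) of heel above 0.065 m and contact force between the fingers and heel below 0.1 N) or angle between heel's own z axis and vertical above 0.7 rad).
It fails at once if the jar is disturbed (moved over 30 mm) (distance of jar from where it was at the start of the episode above 0.03 m).
It fails at once if the hammer is disturbed (moved over 30 mm) (distance of hammer from where it was at the start of the episode above 0.03 m).
It fails at once if the tub is disturbed (moved over 30 mm) (distance of tub from where it was at the start of the episode above 0.03 m).
It also fails if it takes over 72 s, if anything falls off the work surface, if the arm or the gripper's body presses on something with over 40 N, if the wrist force passes 120 N, or if a joint passes its speed limit or range.

## Working session

There is one attempt and no reset: what is moved stays moved. The work goes in short steps, each a Python script; the robot and the scene stay as the last script left them, time stands still between calls to the robot, and variables do not carry over. Pictures are saved under pics/ and viewed, at most 10 in all, crops included, and the job is handed in when it is done.

```bash
ls; mkdir -p pics; python3 - <<'E'
from plant import r, vision, models, telemetry
import cv2, numpy as np
ims=[]
for c in ("scene","top"):
    im=vision.snapshot(c); cv2.imwrite(f"pics/{c}0.png",im[:,:,::-1])
    for n in ("heel","press","tray_in","tray_pull","trigger","trigger_mid","grip_mid","jaw","jar","hammer","tub"):
        print(c,n,[(np.round(d["at"],3).tolist(),round(d["score"],2)) for d in models.mark_of(n,c)[:5]])
    print(vision.get_calibration(c))
print(telemetry.current_t())
E
```

```text
pics
scene heel [([0.375, 0.231, -0.0], 0.92), ([0.474, 0.243, -0.002], 0.66), ([0.392, 0.364, 0.001], 0.63), ([0.501, 0.348, -0.007], 0.62), ([0.628, -0.094, 0.141], 0.54)]
scene press [([0.63, -0.041, 0.044], 0.71), ([0.631, -0.046, 0.004], 0.64)]
scene tray_in [([0.541, 0.031, 0.024], 0.56)]
scene tray_pull [([0.542, 0.03, 0.022], 0.71), ([0.486, 0.029, 0.079], 0.7)]
scene trigger [([0.633, -0.105, 0.091], 0.57)]
scene trigger_mid []
scene grip_mid [([0.634, -0.138, 0.141], 0.96), ([0.629, -0.092, 0.143], 0.54)]
scene jaw [([0.633, -0.042, 0.046], 0.89)]
scene jar [([0.44, -0.206, 0.0], 0.71)]
scene hammer [([0.569, -0.368, 0.004], 0.84), ([0.644, 0.236, 0.001], 0.21)]
scene tub [([0.645, 0.239, -0.001], 0.93), ([0.572, -0.368, 0.004], 0.16)]
{'fx': 403.06670843682, 'fy': 403.06670843682, 'cx': 280.99624199668284, 'cy': 212.19682974265692, 'position': array([ 1.29019158, -0.39025945,  0.69178707]), 'orientation': array([-0.39978018,  0.75362565,  0.45945412, -0.24723693])}
top heel [([0.475, 0.241, 0.001], 0.9), ([0.395, 0.372, -0.004], 0.8), ([0.5, 0.349, -0.001], 0.79), ([0.362,
[... 191 characters left out ...]
0.021], 0.56)]
top tray_pull [([0.487, 0.025, 0.076], 0.74)]
top trigger [([0.636, -0.106, 0.088], 0.69), ([0.639, 0.24, 0.004], 0.37)]
top trigger_mid [([0.439, -0.206, -0.001], 0.54), ([0.633, -0.1, 0.138], 0.46)]
top grip_mid [([0.634, -0.136, 0.135], 0.71)]
top jaw [([0.63, -0.037, 0.049], 0.89), ([0.636, -0.139, 0.135], 0.47)]
top jar [([0.438, -0.208, -0.001], 0.72)]
top hammer [([0.57, -0.369, -0.002], 0.66)]
top tub [([0.641, 0.239, 0.002], 0.86)]
{'fx': 524.834202966061, 'fy': 524.834202966061, 'cx': 283.23426114267806, 'cy': 211.38175138464084, 'position': array([ 0.29706786, -0.01870316,  1.3116804 ]), 'orientation': array([-0.06254016,  0.7087973 , -0.70039746,  0.05602235])}
1.2
```

View pics/scene0.png

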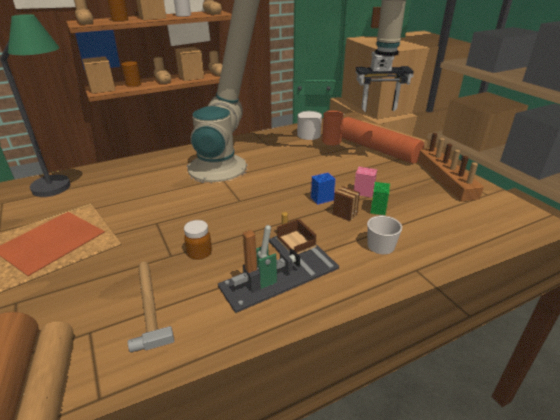

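View pics/top0.png

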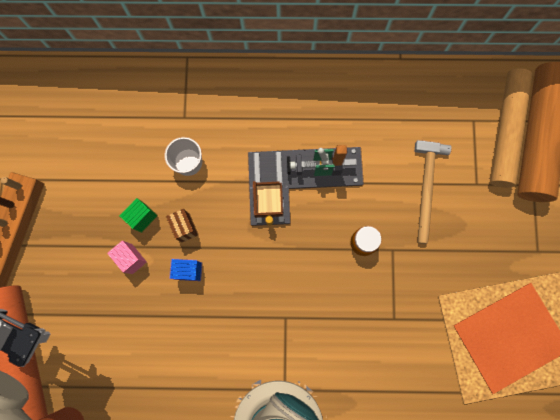

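The scene shows three coloured look-alikes, blue (323,188), pink (366,182) and green (381,198), plus the brown striped block at (346,203). In the top view the brown block is at (180,225). Only the brown one has alternating light and dark wooden layers, so it is the heel. I'll check it close up with the wrist camera, and look at the press the same way.

```bash
cat > h.py <<'E'
from plant import r, gripper_to, inverse_kinematics, vision, models, telemetry
import cv2, numpy as np
from scipy.spatial.transform import Rotation as R
def q(yaw):
    "tool down, tool x at yaw, closing line perpendicular to it"
    a=(R.from_euler('z',yaw)*R.from_euler('x',np.pi)).as_quat(); return a[[3,0,1,2]]
def rot(o): return R.from_quat(np.asarray(o)[[1,2,3,0]])
def snap(cam,name):
    c=vision.get_calibration(cam); im=vision.snapshot(cam); cv2.imwrite(f"pics/{name}.png",im[:,:,::-1]); return c,im
def px2w(c,uv,z):
    uv=np.atleast_2d(uv).astype(float)
    d=np.c_[(uv[:,0]-c['cx'])/c['fx'],(uv[:,1]-c['cy'])/c['fy'],np.ones(len(uv))]
    d=rot(c['orientation']).apply(d); p=c['position']
    return p+d*((z-p[2])/d[:,2])[:,None]
def w2px(c,p):
    v=rot(c['orientation']).inv().apply(np.atleast_2d(p)-c['position'])
    return np.c_[v[:,0]/v[:,2]*c['fx']+c['cx'],v[:,1]/v[:,2]*c['fy']+c['cy']]
E
python3 - <<'E'
from h import *
c=vision.get_calibration("wrist"); T=rot(telemetry.current_tool_rot())
off=T.inv().apply(c['position']-telemetry.current_ee_pos()); print("cam in tool",off, (T.inv()*rot(c['orientation'])).as_matrix().round(2).tolist(), c['fx'],T.as_matrix().round(2).tolist())
def over(xy,yaw,z):
    p=np.array([*xy,z]); o=rot(q(yaw)).apply(off); p[:2]-=o[:2]; r.move_to(p,q(yaw))
for xy,n in (((.475,.242),"heel"),((.6,-.03),"press")):
    over(xy,0.2 if n=="heel" else 0,.26); c,im=snap("wrist","w_"+n); np.save("pics/c_%s.npy"%n,c,allow_pickle=True)
    if n=="heel": print(models.mark_of("heel","wrist")[:3])
    else:
        for k in ("press","tray_in","tray_pull","trigger","trigger_mid","grip_mid","jaw"):
            print(k,[(np.round(d["at"],4).tolist(),round(d["score"],2)) for d in models.mark_of(k,"wrist")[:2]])
print(telemetry.current_t(),telemetry.current_ee_pos())
E
```

```text
cam in tool [ 6.59197665e-02  5.73930707e-05 -1.53831303e-01] [[-0.0, -0.97, -0.23], [1.0, -0.0, -0.0], [0.0, -0.23, 0.97]] 328.893763931546 [[-0.91, 0.42, 0.0], [0.42, 0.91, 0.0], [-0.0, 0.0, -1.0]]
[{'at': [0.497, 0.3452, -0.0007], 'score': 0.94}, {'at': [0.3708, 0.2252, -0.0031], 'score': 0.88}, {'at': [0.4733, 0.2391, -0.0001], 'score': 0.74}]
press [([0.6421, 0.2404, -0.0], 0.73), ([0.6289, -0.0418, 0.0], 0.57)]
tray_in [([0.5437, 0.0283, 0.0233], 0.77)]
tray_pull [([0.4907, 0.0261, 0.078], 0.71)]
trigger [([0.6297, -0.1038, 0.0921], 0.89)]
trigger_mid [([0.6311, -0.0946, 0.1408], 0.56)]
grip_mid [([0.634, -0.1393, 0.1419], 0.8)]
jaw [([0.6291, -0.0387, 0.0462], 0.86), ([0.6338, -0.1418, 0.1387], 0.67)]
4.4333 [ 0.5339857  -0.02929318  0.2601154 ]
```

View pics/w_heel.png

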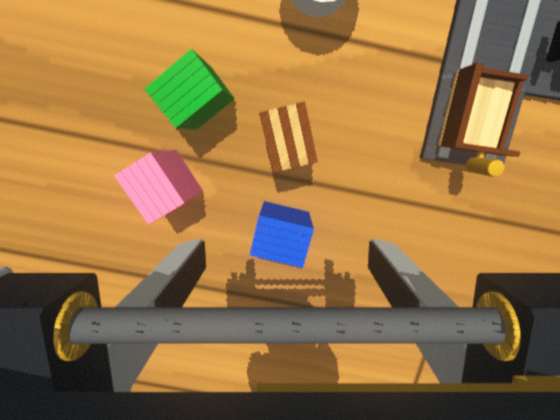

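View pics/w_press.png

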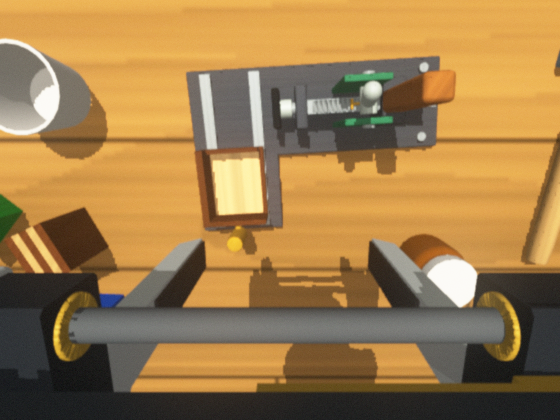

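The wrist view confirms the heel: the brown block at about (288,137) has alternating light and dark layers running along its long side. The plain green (189,90), pink (158,186) and blue (282,235) blocks are the look-alikes. The press view shows the tray floor near (238,184), the pull top at (236,243), the jaw at (290,108), the trigger top at (372,93) and the grip at (438,85).

```bash
python3 - <<'E'
from h import *
import numpy as np
ch=np.load("pics/c_heel.npy",allow_pickle=True).item(); cp=np.load("pics/c_press.npy",allow_pickle=True).item()
im=cv2.imread("pics/w_heel.png"); b=im.astype(int)
c=px2w(ch,[(261,114),(303,102),(316,160),(274,171)],.08)
print("heel corners",c.round(4).tolist(),c.mean(0)); 
l=(c[0]+c[1]-c[2]-c[3])/2; s=(c[0]-c[1]+c[3]-c[2])/2
print("len",np.hypot(*l[:2]),np.arctan2(l[1],l[0]),"wid",np.hypot(*s[:2]),np.arctan2(-s[0],s[1]))
e=px2w(cp,[(188,72),(438,57),(435,147)],.012); d=e[0]-e[1]; print("base",e.round(4).tolist(),"yaw",np.arctan2(-d[0],d[1]))
t=px2w(cp,[(196,151),(265,147),(269,222),(205,229)],.042); print("tray tops",t.round(4).tolist())
p=px2w(cp,[(236,243)],.079);print("pull",p)
print("grip top",px2w(cp,[(441,85)],.168),"trigger end",px2w(cp,[(372,92)],.176))
for n,c,p in (("h",ch,(0,0,0)),):
    g=cv2.resize(im[80:200,230:350],None,fx=5,fy=5,interpolation=cv2.INTER_CUBIC)
    cv2.imwrite("pics/z.png",np.hstack([g,cv2.resize(cv2.imread("pics/w_press.png")[40:260,180:460],None,fx=2.0,fy=2.0)[:600,:200]]) if 0 else g)
E
```

```text
heel corners [[0.4912, 0.2706, 0.08], [0.5102, 0.2328, 0.08], [0.4586, 0.2084, 0.08], [0.4394, 0.2476, 0.08]] [0.47484185 0.23984239 0.08      ]
len 0.05689223677275543 0.4295602871085831 wid 0.04298088529483489 0.46062966463348626
base [[0.6711, 0.0833, 0.012], [0.6869, -0.1998, 0.012], [0.5873, -0.2068, 0.012]] yaw 0.05558224308129533
tray tops [[0.584, 0.0717, 0.042], [0.5884, -0.0051, 0.042], [0.5023, -0.0085, 0.042], [0.4938, 0.0669, 0.042]]
pull [[0.48894096 0.0250228  0.079     ]]
grip top [[ 0.6356764 -0.1376445  0.168    ]] trigger end [[ 0.63007823 -0.08749643  0.176     ]]
```

View pics/z.png

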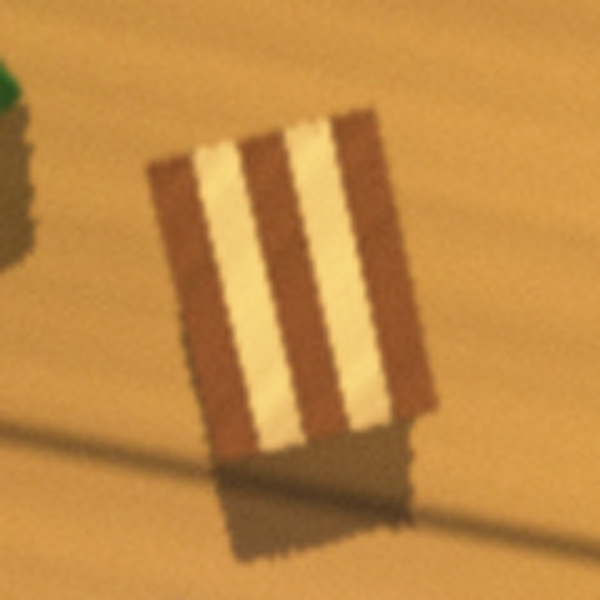

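Crop confirmed: five alternating brown and light layers, with corners that match the estimate. Grasping it now across its y, then hovering over the tray.

```bash
python3 - <<'E'
from h import *
h=np.array([.4748,.2398]); y=.44
gripper_to(.08)
r.move_to([*h,.16],q(y)); r.move_l([*h,.066],vel=.1)
gripper_to(.03,f_grip=20); print("open",telemetry.current_opening(),telemetry.current_finger_force())
r.move_l([*h,.2],vel=.15)
r.move_to([.544,.0297,.2],q(.055)); print(telemetry.current_opening(),telemetry.current_t())
snap("wrist","hover"); c,im=snap("top","hovt"); np.save("pics/c_top.npy",c,allow_pickle=True)
for cam in ("top","wrist"):
  for k in ("tray_in","tray_pull","heel"):
    print(cam,k,[(np.round(d["at"],4).tolist(),round(d["score"],2)) for d in models.mark_of(k,cam)[:2]])
E
```

```text
open 0.045662284468634094 19.988223910331726
0.04570348193137235 9.65
top tray_in [([0.5406, 0.0309, 0.0216], 0.79), ([0.6331, -0.0985, 0.1381], 0.15)]
top tray_pull [([0.4853, 0.0294, 0.0814], 0.59)]
top heel [([0.3971, 0.3729, -0.0041], 0.89), ([0.5446, 0.0286, 0.1366], 0.88)]
wrist tray_in [([0.5458, 0.0299, 0.0227], 0.78), ([0.6316, -0.1036, 0.0936], 0.36)]
wrist tray_pull [([0.6414, 0.2401, 0.0028], 0.55)]
wrist heel [([0.5417, 0.0287, 0.1366], 0.6)]
```

View pics/hover.png

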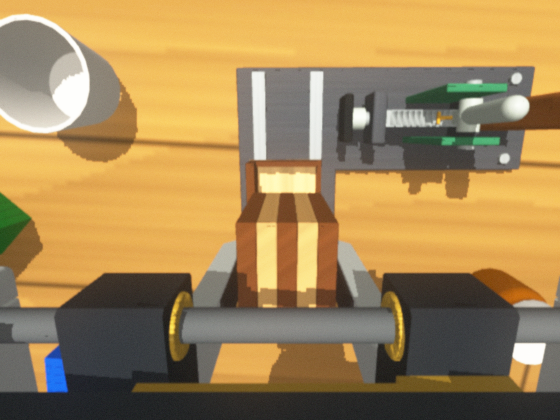

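The hover view shows the held block in front of the tray and square to it. The tray's back corners are at (246,162) and (322,160), and the base edge is level, so the yaw is right. Checking the lateral fit, then lowering with a force guard.

```bash
python3 - <<'E'
from h import *
c=vision.get_calibration("wrist"); t=px2w(c,[(246,162),(322,160)],.042); T=rot(q(.055)); p=telemetry.current_ee_pos()
print("tray back corners rel tcp in press axes",R.from_euler('z',-.055).apply(t-p).round(4).tolist())
goal=np.array([.544,.0300])
hit=r.move_l([*goal,.094],vel=.12,guard=8); print(hit,telemetry.current_ee_pos())
if not hit:
    hit=r.move_l([*goal,.086],vel=.02,guard=4); print(hit,telemetry.current_ee_pos(),telemetry.current_wrist_force())
c,im=snap("scene","low"); cv2.imwrite("pics/low_z.png",cv2.resize(im[180:300,220:380,::-1],None,fx=4,fy=4))
print(telemetry.current_t())
E
```

```text
tray back corners rel tcp in press axes [[0.043, 0.0377, -0.1581], [0.0449, -0.0337, -0.1581]]
False [0.54470783 0.02994054 0.09464417]
True [0.54460794 0.03006463 0.08795792] [ 1.36959916 -0.1230865   4.14432944]
11.5083
```

View pics/low_z.png

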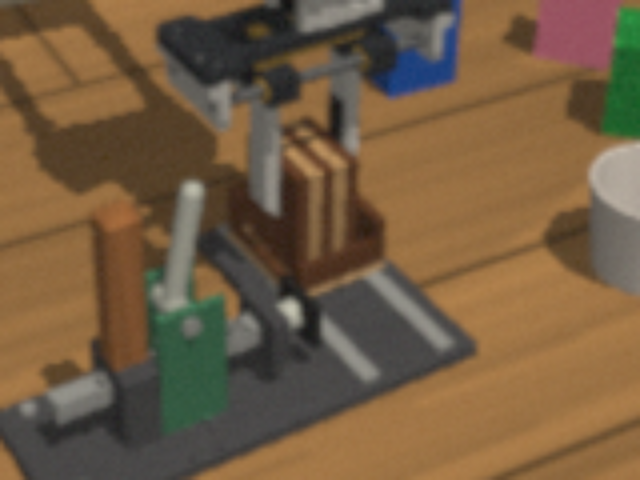

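The view shows the block seated in the tray between its walls. Contact came at TCP z=0.088, exactly the floor height. Releasing it, then pushing the tray in by its pull.

```bash
python3 - <<'E'
from h import *
p=telemetry.current_ee_pos()
gripper_to(.07); r.hold(.3); r.move_l([p[0],p[1],.2],vel=.2); r.hold(.1)
gripper_to(0.0,f_grip=20)
u=np.array([np.cos(.055),np.sin(.055)]); post=np.array([.488,.0262])
s=post-.035*u
r.move_to([*s,.15],q(.055)); r.move_l([*s,.075],vel=.12)
f0=telemetry.current_wrist_force()
e=s+(.035-.017+.075)*u
print(r.move_l([*e,.075],vel=.06,guard=15),telemetry.current_ee_pos(),telemetry.current_wrist_force()-f0)
e=e+.02*u
print(r.move_l([*e,.075],vel=.02,guard=8),telemetry.current_ee_pos(),telemetry.current_wrist_force()-f0,telemetry.current_t())
p=telemetry.current_ee_pos()
r.move_l([*(p[:2]-.03*u),.075],vel=.1); r.move_l([*(p[:2]-.03*u),.26],vel=.2)
c,im=snap("wrist","home"); c,im=snap("scene","homes"); cv2.imwrite("pics/home_z.png",cv2.resize(im[180:300,220:380,::-1],None,fx=4,fy=4))
for cam in ("wrist","scene"):
  for k in ("heel","tray_in","tray_pull"):
    print(cam,k,[(np.round(d["at"],4).tolist(),round(d["score"],2)) for d in models.mark_of(k,cam)[:3]])
print(telemetry.current_t())
E
```

```text
False [0.54601206 0.02907791 0.07505877] [-0.94958781 -0.11407417 -2.48766083]
True [0.54743661 0.0292825  0.07449077] [ 0.5811009   0.35877641 -0.78714368] 17.7333
wrist heel [([0.393, 0.37, 0.0018], 0.87), ([0.3708, 0.2241, -0.0025], 0.83), ([0.6221, 0.0366, 0.0239], 0.68)]
wrist tray_in []
wrist tray_pull [([0.5666, 0.0306, 0.0785], 0.55)]
scene heel [([0.6237, 0.0378, 0.0209], 0.92), ([0.3699, 0.2304, -0.0005], 0.85), ([0.3949, 0.3649, -0.001], 0.74)]
scene tray_in [([0.6224, 0.0351, 0.0235], 0.67)]
scene tray_pull [([0.5672, 0.0348, 0.0792], 0.95), ([0.6459, 0.2372, -0.0011], 0.18)]
19.6417
```

View pics/home_z.png

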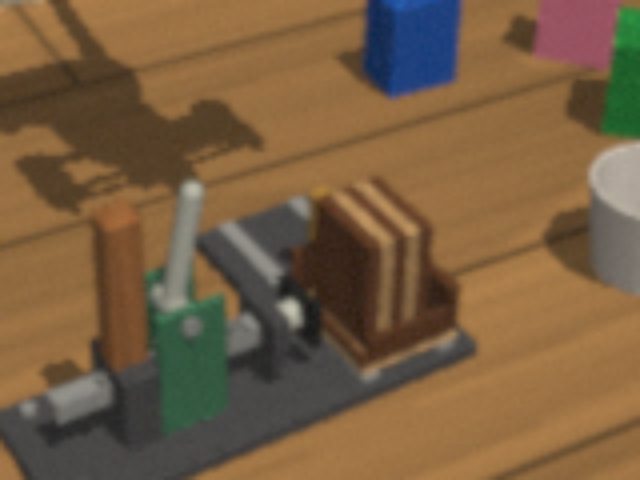

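The block stands upright in the tray, which looks nearly home. Pushing once more to be certain it is on its stop.

```bash
python3 - <<'E'
from h import *
u=np.array([np.cos(.055),np.sin(.055)]); p=telemetry.current_ee_pos()[:2]
r.move_l([*p,.075],vel=.2); f0=telemetry.current_wrist_force()
q0=p+.024*u; r.move_l([*q0,.075],vel=.08)
for i in range(1,16):
    g=r.move_l([*(q0+.001*i*u),.075],vel=.03); r.hold(.03)
    f=(telemetry.current_wrist_force()-f0)[:2]@u; print(i,telemetry.current_ee_pos()[0].round(4),f.round(2))
    if f<-9: break
r.hold(.1);p=telemetry.current_ee_pos()[:2]
r.move_l([*(p-.03*u),.075],vel=.1); r.move_l([*(p-.03*u),.24],vel=.3)
c,im=snap("scene","hs2"); print([ (np.round(d["at"],4).tolist()) for k in ("heel","tray_in","tray_pull") for d in models.mark_of(k,"scene")[:1]])
print(telemetry.current_t())
E
```

```text
1 0.542 0.0
2 0.5433 1.0
3 0.5444 0.89
4 0.5454 1.63
5 0.5464 0.82
6 0.5474 0.35
7 0.5479 -0.18
8 0.548 -4.2
9 0.548 -6.98
10 0.5481 -8.3
11 0.5482 -10.75
[[0.3913, 0.3663, -0.0014], [0.6227, 0.0354, 0.0229], [0.5677, 0.0337, 0.0792]]
25.775
```

The tray is hard against its stop at TCP x=0.548. Next I move the closed fingers to the jaw side of the trigger and make the first squeezes. Two full squeezes advance the jaw at most 22 mm, and the pad gap is at least 26 mm, so they can't bottom the pad.

```bash
cat >> h.py <<'E'
YA=.055; n=np.array([np.sin(YA),-np.cos(YA)]); ZT=.166
A=np.array([.6330,-.106])           # pivot
def tp(s): return [*(A-n*s),ZT]     # TCP at s to +y (press) of the pivot
def fs(): return float(telemetry.current_wrist_force()[:2]@n)
def spos(): return float(-(telemetry.current_ee_pos()[:2]-A)@n)
E
python3 - <<'E'
from h import *
Q=q(YA+np.pi/2)
p=tp(.055); r.move_to([p[0],p[1],.26],Q); r.move_l(p,vel=.15); r.hold(.1); f0=fs(); print("f0",f0,telemetry.current_t())
snap("wrist","t0")
for s in (.036,.032,.028,.024,.020,.016,.012,.008,.005):
    g=r.move_l(tp(s),vel=.08,guard=25); r.hold(.03); print(s,round(spos(),4),round(fs()-f0,2),g)
    if g: break
r.move_l(tp(.05),vel=.15); r.hold(.15); print(telemetry.current_t())
snap("wrist","t1")
for cam in ("wrist",): print([(np.round(d["at"],4).tolist(),d["score"]) for k in ("jaw","trigger","heel") for d in models.mark_of(k,cam)[:1]])
E
```

```text
f0 -0.4322253104532259 28.1417
0.036 0.0355 0.03 False
0.032 0.0321 -0.49 False
0.028 0.0281 -1.21 False
0.024 0.0239 -1.36 False
0.02 0.0201 -2.3 False
0.016 0.0164 -3.29 False
0.012 0.0124 -4.15 False
0.008 0.0084 -4.2 False
0.005 0.0058 -4.53 False
31.4833
[([0.6261, -0.031, 0.0469], 0.58), ([0.6237, 0.0328, 0.0242], 0.97)]
```

The contact point and stroke match the model, and the network puts the jaw about 9 mm further on. Second squeeze next, then a force-watched third, which can push the pad in 7.6 mm at most.

```bash
python3 - <<'E'
from h import *
f0=fs()
r.move_l(tp(.036),vel=.15); r.move_l(tp(.0045),vel=.06,guard=25); r.hold(.05); print("sq2",round(spos(),4),round(fs()-f0,2))
r.move_l(tp(.045),vel=.15); r.hold(.15); f0=fs(); print(f0,telemetry.current_t())
for s in (.032,.024,.020,.016,.012,.008,.0045):
    g=r.move_l(tp(s),vel=.08); r.hold(.03); f=fs()-f0; print(s,round(spos(),4),round(f,2))
    if f<-10: break
snap("wrist","t3"); print([(k,np.round(d["at"],4).tolist(),d["score"]) for k in ("jaw","heel") for d in models.mark_of(k,"wrist")[:1]])
print(telemetry.current_t())
E
```

```text
sq2 0.0056 -5.27
0.4043399890502237 33.225
0.032 0.0314 -0.53
0.024 0.0242 -2.06
0.02 0.0203 -3.58
0.016 0.0163 -4.56
0.012 0.0124 -5.23
0.008 0.0084 -4.88
0.0045 0.0057 -7.41
[('jaw', [0.6245, -0.0108, 0.0447], 0.67), ('heel', [0.6209, 0.0343, 0.0231], 0.94)]
35.425
```

View pics/t3.png

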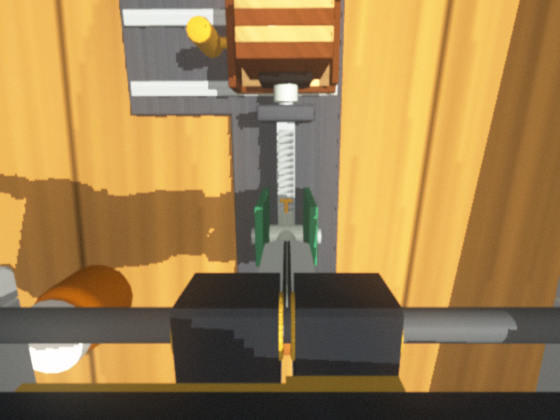

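The wrist view shows the pad (285,83) right at the block's jaw-side face, (285,75). The force at the end of the stroke is just starting to rise. Fourth squeeze in small steps, with a force cutoff.

```bash
cat > sq.py <<'E'
from h import *
B=lambda s: np.interp(s,[.006,.012,.016,.020,.024,.028,.032],[5.1,5.0,4.5,3.4,2.0,1.2,.5])
def h_arm(s): return 50 if s<.015 else 80 if s>.02 else 50+30*(s-.015)/.005
r.move_l(tp(.045),vel=.12); r.hold(.2); f0=fs()
r.move_l(tp(.028),vel=.1)
for s in np.arange(.026,.0035,-.002):
    r.move_l(tp(s),vel=.06); r.hold(.08)
    f=np.mean([-(fs()-f0) for _ in range(1)]); a=spos(); N=(f-B(a))*h_arm(a)/28
    print(round(s,4),round(a,4),"F",round(f,2),"jaw N est",round(N,1),"pad mm",round(N/1.5,1))
    if N>9.5: break
snap("wrist","t4"); print([(k,np.round(d["at"],4).tolist(),d["score"]) for c in ("wrist",) for k in ("jaw","heel") for d in models.mark_of(k,c)[:1]])
print(telemetry.current_t())
E
python3 sq.py
```

```text
0.026 0.0263 F 2.02 jaw N est 1.4 pad mm 0.9
0.024 0.0245 F 4.52 jaw N est 7.5 pad mm 5.0
0.022 0.0221 F 4.21 jaw N est 4.5 pad mm 3.0
0.02 0.02 F 3.84 jaw N est 1.3 pad mm 0.9
0.018 0.018 F 5.81 jaw N est 4.6 pad mm 3.1
0.016 0.0163 F 5.02 jaw N est 1.2 pad mm 0.8
0.014 0.0146 F 6.24 jaw N est 2.8 pad mm 1.9
0.012 0.0127 F 5.67 jaw N est 1.3 pad mm 0.9
0.01 0.0109 F 5.65 jaw N est 1.1 pad mm 0.8
0.008 0.0091 F 6.33 jaw N est 2.3 pad mm 1.5
0.006 0.0074 F 7.72 jaw N est 4.7 pad mm 3.1
0.004 0.0056 F 7.62 jaw N est 4.5 pad mm 3.0
[('jaw', [0.6255, -0.0007, 0.0422], 0.91), ('heel', [0.6239, 0.0413, 0.0224], 0.89)]
40.575
```

The force noise is about 1 N and the pad is now roughly 3 mm in. The pad-to-head gap shows in the wrist pictures as a white stem, so I'll measure it numerically as a second check.

```bash
python3 - <<'E'
import cv2,numpy as np
for n in ("t0","t1","t3","t4"):
    g=cv2.imread(f"pics/{n}.png").astype(int)
    for cols in ((282,289),(268,274)): print(n,cols,' '.join(str(int(v)) for v in g[40:150,cols[0]:cols[1]].mean((1,2))))
t=[cv2.imread(f"pics/{n}.png")[30:170,235:345] for n in("t1","t3","t4")]
cv2.imwrite("pics/stem.png",cv2.resize(np.hstack(t),None,fx=2.4,fy=2.4,interpolation=cv2.INTER_CUBIC))
E
```

```text
t0 (282, 289) 187 188 188 188 187 187 187 188 188 187 188 186 178 158 130 118 109 107 105 105 105 103 105 103 101 100 107 110 111 112 113 111 114 113 114 113 113 114 113 116 145 189 211 214 215 216 215 216 216 216 215 216 215 215 210 192 143 113 110 113 113 113 113 113 113 113 115 114 114 112 123 173 210 216 215 215 216 215 216 216 216 216 215 215 212 196 147 113 111 112 111 112 111 113 112 113 112 112 113 111 120 147 166 175 168 134 109 105 105 112
t0 (268, 274) 183 183 183 182 182 181 181 181 181 181 181 180 171 151 127 117 109 105 105 104 104 103 104 103 104 106 113 115 114 116 115 114 113 115 113 113 113 113 111 116 146 191 210 214 213 214 213 213 213 212 212 213 212 212 207 186 139 114 115 115 115 115 115 115 115 113 113 114 113 112 118 162 203 213 213 213 214 213 213 213 212 213 212 211 207 188 139 115 113 114 114 113 114 114 113 112 112 111 111 110 119 145 161 161 143 108 92 100 103 106
t1 (282, 289) 188 188 189 186 173 137 110 108 107 107 107 106 107 106 108 112 113 114 114 116 115 115 116 115 115 115 115 116 118 146 191 212 215 215 216 216 216 216 216 216 216 216 215 214 206
[... 1613 characters left out ...]
 55 60 61 62 60 60 56 56 79 165 234 249 251 251 251 251 251 251 251 250 251 251 251 251 250 240 186 129 122 126 129 128 128 126 126 127 126 125 122 118 111 97 87 115 189 233 239 239 240 239 237 233 223 219 220 218 207 192 192 210 219 220 214 201 184 187 210 220 219 211 199 199 210 218 221 215 203 187 188 210 220 218 211 199 196
t4 (268, 274) 110 111 109 108 108 103 88 68 57 54 54 54 54 55 55 55 54 55 55 54 53 53 47 47 52 55 57 59 60 60 58 56 52 46 46 44 46 50 55 83 123 154 162 162 158 143 110 80 71 72 73 88 108 118 123 124 125 124 122 124 123 122 121 119 116 108 96 79 63 58 61 67 73 72 75 74 73 74 74 73 73 73 74 75 73 73 72 73 74 74 76 74 73 74 73 75 74 74 75 73 73 74 73 74 75 73 74 73 74 74
```

View pics/stem.png

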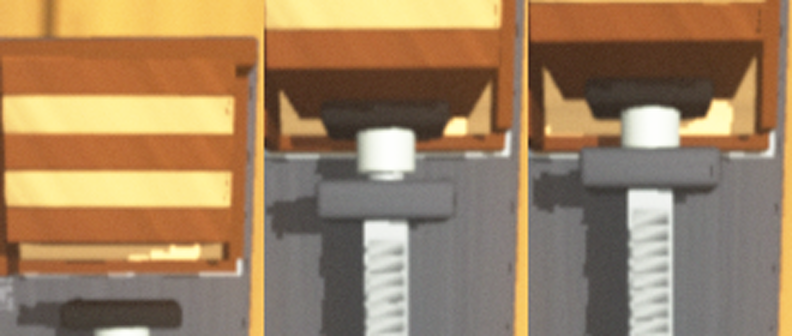

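The crops are t1, t3 and t4. The stem runs from the pad to the head and shortened from about 21.5 px in t3 to 17.8 px in t4, which is about 2.9 mm and agrees with the force estimate of 3 mm. Fifth squeeze now, stopping when the stem measures about 12.5 px, i.e. 7 mm in.

```bash
cat > sq5.py <<'E'
from h import *
def stem(name):
    c,im=snap("wrist",name); v=im[50:150,282:289].astype(float).mean((1,2))
    a=int(np.argmax(v>220)); up=a-1+(150-v[a-1])/(v[a]-v[a-1])
    b=a+int(np.argmax(v[a:]<155)); dn=b-1+(v[b-1]-155)/(v[b-1]-v[b])
    return dn-up, up+50
r.move_l(tp(.045),vel=.12); r.hold(.2); f0=fs(); print("released",stem("s5r"))
r.move_l(tp(.028),vel=.1)
for s in np.arange(.026,.0035,-.0015):
    r.move_l(tp(s),vel=.06); r.hold(.05); L,u=stem("s5_%d"%round(s*1e4)); f=f0-fs()
    print(round(s,4),"stem",round(L,2),"padrow",round(u,1),"pad mm",round((21.5-L)*.78,1),"F",round(f,2),round(telemetry.current_t(),1))
    if L<13 or f>13: break
E
python3 sq5.py
```

```text
released (np.float64(19.688684879496194), np.float64(126.0881683731513))
0.026 stem 20.44 padrow 102.1 pad mm 0.8 F 0.83 42.0
0.0245 stem 20.47 padrow 100.1 pad mm 0.8 F 0.94 42.3
0.023 stem 20.49 padrow 98.1 pad mm 0.8 F 1.98 42.7
0.0215 stem 21.43 padrow 95.4 pad mm 0.1 F 3.84 43.0
0.02 stem 19.97 padrow 94.6 pad mm 1.2 F 4.79 43.4
0.0185 stem 18.69 padrow 93.1 pad mm 2.2 F 4.4 43.7
0.017 stem 19.55 padrow 90.0 pad mm 1.5 F 4.51 44.1
0.0155 stem 18.3 padrow 89.6 pad mm 2.5 F 6.46 44.4
0.014 stem 18.75 padrow 87.2 pad mm 2.1 F 6.71 44.8
0.0125 stem 16.48 padrow 87.1 pad mm 3.9 F 7.19 45.1
0.011 stem 17.2 padrow 84.2 pad mm 3.4 F 7.15 45.5
0.0095 stem 15.76 padrow 83.1 pad mm 4.5 F 8.2 45.8
0.008 stem 14.52 padrow 81.8 pad mm 5.4 F 8.62 46.2
0.0065 stem 13.74 padrow 80.2 pad mm 6.1 F 9.12 46.5
0.005 stem 13.97 padrow 77.2 pad mm 5.9 F 9.07 46.9
```

The pad is about 5–6 mm in and the lever is near the end of its stroke. Nudging it slightly further and averaging the readings.

```bash
sed -n '1,7p' sq5.py > st.py; python3 - <<'E'
from st import *
import st
for s in (.0035,.002,.0005):
    r.move_l(tp(s),vel=.03); r.hold(.1)
    L=[];F=[]
    for i in range(4): L.append(stem("f")); F.append(fs()); 
    print(s,round(spos(),4),"stem",np.round(np.mean(L,0),2),np.round(np.std(L,0),2),"F",np.round(np.mean(F),2),round(np.std(F),2),telemetry.current_t().__round__(1))
    if np.mean(F)<-14: break
v=stem("fin"); print([(k,c,np.round(d["at"],4).tolist()) for c in ("wrist",) for k in ("jaw","heel") for d in models.mark_of(k,c)[:1]])
im=cv2.imread("pics/fin.png").astype(int); print([int(x) for x in im[60:115,282:289].mean((1,2))])
E
```

```text
released (np.float64(20.740744352348457), np.float64(125.63809523809523))
0.0035 0.0076 stem [12.5  77.69] [0.01 0.01] F -10.27 0.4 49.5
0.002 0.0062 stem [11.57 75.75] [0.01 0.01] F -10.97 0.36 50.0
0.0005 0.0049 stem [10.67 74.17] [0.01 0.  ] F -11.37 0.51 50.5
[('jaw', 'wrist', [0.626, 0.0036, 0.0463]), ('heel', 'wrist', [0.6236, 0.0421, 0.0233])]
[55, 54, 48, 48, 49, 53, 56, 58, 58, 58, 57, 55, 52, 65, 134, 222, 248, 250, 251, 251, 251, 251, 250, 245, 214, 143, 120, 124, 127, 127, 125, 125, 123, 124, 126, 124, 121, 118, 115, 102, 85, 79, 120, 175, 214, 236, 239, 239, 239, 238, 232, 220, 218, 219, 215]
```

The helper included the release line, so that was in fact a sixth full squeeze. The pad is now about 8.4 mm in according to stem, force and jaw position. Easing back to about 7 mm, then checking it is stable.

```bash
sed -i '/^r.move_l/d' st.py; python3 - <<'E'
from st import *
r.move_l(tp(.003),vel=.03); r.hold(.3)
for i in range(3): print(round(spos(),4),np.round(stem("g%d"%i),2),round(fs(),2)); r.hold(.3)
print([(k,np.round(d["at"],4).tolist()) for k in ("jaw","heel","tray_pull") for d in models.mark_of(k,"wrist")[:1]],telemetry.current_t())
snap("scene","gs"); print([(k,np.round(d["at"],4).tolist()) for k in ("jaw","heel","tray_pull","tray_in") for d in models.mark_of(k,"scene")[:1]])
E
```

```text
0.0062 [11.79 74.78] -8.07
0.0063 [11.81 74.76] -8.75
0.0062 [11.83 74.75] -8.68
[('jaw', [0.6265, 0.0031, 0.0461]), ('heel', [0.6241, 0.0391, 0.023]), ('tray_pull', [0.5669, 0.0317, 0.0804])] 52.45
[('jaw', [0.6258, -0.0004, 0.0483]), ('heel', [0.5017, 0.3501, -0.0036]), ('tray_pull', [0.5663, 0.0301, 0.0787]), ('tray_in', [0.6228, 0.038, 0.0218])]
```

```bash
python3 - <<'E'
from st import *
r.move_l(tp(.0045),vel=.03); r.hold(.6)
print(round(spos(),4),np.round(stem("k"),2),round(fs(),2),telemetry.current_t())
print(r.sign_off())
E
```

```text
0.0071 [12.23 76.1 ] -7.4 53.6
the job is handed in; nothing more can be done
None
```

I handed the job in at 53.6 s, but no verdict came back. The heel block is clamped upright in the closed tray, and the fingers are still holding the trigger with the pad pushed in an estimated 7.2–7.5 mm. That estimate comes from the camera view of the pad stem, and force readings agreed within about 1 mm at the deeper squeeze before I eased back.

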